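# Set a brittle crusher's roll gap and check it with the taper gauge

## Robot

A 7-joint arm with a two-finger parallel gripper is mounted at the origin on a cart in front of the work surface, level with it; the furniture and walls round the work are solid. World frame = base frame: x ahead of the robot, y to its left, z up, the work surface at z = 0. Lengths are in m, angles in rad, forces in N, time in s.
With the tool pointing down it reaches from about 0.425 to 0.975 m from the base axis. Payload 16.7 kg.
Tool frame: the origin (TCP) lies where the fingers leave the gripper's body, on its centre line; the fingertips stand 73 mm ahead of it and the grasp point (between the pads) lies 54 mm ahead of it; z points along the fingers, y is the direction in which the jaws open and shut (so a half turn about z gives the same grasp; the last joint's range is limited). The gripper opens to 85 mm and grips with 20 to 120 N. Pads are 22 mm wide; open, the fingers measure 114 mm over their backs; the gripper's body (76 mm by 85 mm) begins 54 mm behind the grasp point. The pads swing forward as they close: fully open they stand 13 mm farther back than shut.
Start: joints at [-1.3, 0.426, 0.074, 1.606, -0.034, 1.111, -0.067], TCP at [0.275, 0.616, 0.304] pointing down, gripper open.
Joint ranges: [-2.85, 2.85], [-0.5, 2.14], [-1.23, 1.37], [0.21, 2.46], [-1.02, 4.16], [0.16, 2.05], [-2.73, 2.73]. Speed limits (rad/s): [1.89, 1.89, 2.39, 2.39, 3.01, 3.01, 3.01].

## Interface

Orientations are given as a 3x3 rotation matrix whose columns are the frame's x, y, z axes.
In Python, from workcell import sensors, cams, sign_off gives the robot as it stands.
- The arm moves only by the tool servo_tool, never from a script. Its argument "rows" is a list that holds one entry, the list of rows, each a list of 5 numbers: the opening, from 0 (shut) to 1 (fully open), then the shift along the tool's x, y, z in mm, then the turn about the tool's z in degrees. In form: [[[fingers, x, y, z, twist], ...]]. A call has 1 to 20 rows; each row is the pose to reach, as a shift and turn from the pose measured when the call began, along the tool's axes at that moment; what a row does not reach only later rows make up. A row lasts 1/8 s, in which the tool goes at most 62.5 mm and 10.7 degrees, less where a joint would pass 70% of its speed; a pose out of reach is approached as far as the arm can. A call with a gripper value outside its range is refused whole. The fingers move at their own pace and stop on an object; "newtons" is the grip in N (left out, the last holds). Time passes only in rows, so rows that repeat a pose let the fingers close. It gives the time, the measured TCP pose, the force and the opening at its end, in the units of the state.
- sensors.get_state(): the state, without advancing time (a new reading comes with each control period).
- cams.grab_frame(name): name is "side" or "top" or "wrist"; returns a dict with "image" (480x640x3 uint8, blue, green, red), "camera_matrix" (3x3 intrinsics, pixels), "world_to_cam" (4x4, takes a point from world to camera coordinates). Camera axes: x right, y up, looking along -z (the intrinsics and any distortion apply to the point x, -y, -z); pixel columns grow to the right and rows downward; lengths in m; the calibration is good to about 2 mm. A picture is of the moment at which its call begins. There is no depth.
- sign_off(): hands the job in, once; it reports no verdict.
Trained networks look in a picture, given as the dict that the camera call returned (one of the last four; its "shot" number tells which), for a name from the list of things; names that differ only in an ending like _2 or _b are one class to them, and where a whole thing is asked for, a point or a joint stands for the part that bears it (a point fixed in the world has none). Each returns a list of dicts, best first, with "p" (0 to 1); they miss things now and then, are a little off and sometimes report something else, mostly with a low value. They report only what shows in the picture. A call takes as long as a camera call. They do not tell look-alikes from the thing itself.
- cams.look_for(picture, query): "box" ([left, top, right, bottom] in pixels, round what is visible of it).
The state is a dict: "clock": time; "joint_positions": joint angles; "qvel": joint speeds; "joint_efforts": joint torques, N m; "tcp_pos": TCP position; "tcp_rot": TCP orientation; "force": force on the tool from outside, world axes, zero at the start; "moment": the same for the moment, N m; "grip_width": finger opening in m.
Only numpy, scipy, OpenCV 4.12 (cv2) and the standard library are available. Lean on these libraries where they do the work, as an engineer would, in place of code of your own. Each camera call takes 0.05 s, during which the arm holds its last target.

## Task

The hopper is off the brittle crusher so that its roll gap can be checked. Throw the gap lever away from the robot into its marked notch, the third of four counted from the robot's side, level with the pointer on the cheek plate, and leave it standing there; then lift the taper gauge out of the wooden tool block and lower it blade down between the two rolls on their smooth middle band, upright and with the blade's broad faces against the rolls, until it rests lightly on both rolls, pushing the sprung rear roll back by no more than 2 mm. Finish still holding the gauge there by its handle, and leave the steel cup and the chocolate pieces in front of the crusher where they are.

Things in the scene. Friction and masses are not known exactly. Their poses are not given: they have to be found in the camera images.
- mill: The crusher, fixed to the table: white base 190 (x) x 255 (y) mm, two aluminium cheek plates (tops 137 mm high, inner faces at y = +-62 mm), white drive housing at its +y end (top 138 mm high), crumb tray under the rolls (its floor 23 mm high). Origin on the table right under the middle of the smooth roll bands; x points from the front roll to the rear roll (away from the robot at yaw 0), y along the rolls, z up. Yaw varies.
- nip (a point): The point on the gap between the two rolls where the gauge must go: mid-way along the rolls (middle of the smooth, 36 mm long band), at the height of the roll axes (115 mm above the table), half-way across the gap when the lever stands in the marked notch. Axes as mill. Rolls are 60 mm in diameter, 120 mm long, axes along y, their tops 145 mm above the table. The gap is 14, 11, 8 and 5 mm wide in the lever's four notches, counted from the front: 8 mm in the marked one.
- front_roll: The front roll (nearer the robot), fixed. Origin under it, on the table; its axis is 34 mm in front of nip.
- bearings: The sliding bearings that carry the rear roll; the lever shifts them along the mill's x, 3 mm a notch, towards the front roll as the lever goes back. Origin on the table under the rear roll's axis.
- rear_roll (a joint): How far the rear roll is pushed back in its bearings against its overload spring, m: 0 at rest, up to 0.008. The spring is preloaded with 3 N and has 1.5 N/mm.
- gap_lever (a joint): Angle of the gap lever, rad, on the mill's -y side; grows as the knob goes back (mill +x). The four notches are at 0, 0.25, 0.50 and 0.75; the marked one is 0.50, where the lever leans 0.125 rad back from upright (lean from upright = value - 0.375). A sprung ball draws the lever into the nearest notch and holds it; crossing from one to the next takes about 4 N at the knob.
- lever_knob (a point): Centre of the black ball knob, 28 mm in diameter, on top of the gap lever, 137 mm from the pivot. Swings in the mill's x-z plane.
- lever_pivot (a point): Pivot of the gap lever in the knob's plane of swing, 70 mm above the table; its y axis is the hinge axis. Axes as mill.
- gauge_mid (a point): Middle of the taper gauge's handle, a flat aluminium block 20 (x) x 30 (y) x 56 (z) mm with z up, blade below. Take it across the 30 mm or the 20 mm. Gauge 0.18 kg, loose, standing in the slot of the tool block with the handle's shoulder on the block. The blade hangs from a pin across the handle, 18 mm below this point, and can swing up to 0.2 rad to +x or -x against a weak spring (0.15 N m/rad), so that it finds its own way between the rolls.
- gauge_tip (a point): Lower end of the gauge's steel blade, 112 mm below gauge_mid with the blade in line; the axes are the blade's. The blade is 84 mm long, 20 mm wide (y), its thickness (x) grows evenly from 2 mm at the tip to 14 mm under the handle; broad faces look to +x and -x. In an 8 mm gap it rests with the tip 41 mm below the roll axes. Each millimetre deeper pushes the rear roll 0.14 mm back.
- tool_block: Wooden tool block 60 (x) x 120 (y) x 92 (z) mm, fixed; origin at the centre of its underside. The gauge's slot (17 x 23 mm, right through) is at y = -28 mm; two round holes are empty. Yaw varies.
- bark_c: Bystander: another piece of chocolate, 54 x 48 x 12 mm; origin at its underside.
- empty_cup: Bystander: empty steel cup, 66 mm wide, 33 mm high; origin at its underside.
- bark_a: Bystander: piece of chocolate, 52 x 48 x 12 mm; origin at its underside.
Not all that is in view belongs to the job. There is more than one size of the tool_block; the one meant has the size given above.

How it is judged:
On the way, in this order (a step that is already met when the one before it is completed fails the run):
1. the gap lever stands in the marked (third) notch, let go, while the gauge is still in its block (value of joint gap_lever between 0.44 and 0.56 rad and height (world z) of gauge_tip below 0.03 m and velocity of joint gap_lever between -0.1 and 0.1 rad/s and contact force between mill and the arm below 0.2 N), for 0.2 s.
2. the gauge is lifted clear of the tool block, held in the fingers (contact force between gauge and the fingers above 3 N and contact force between gauge and tool_block below 0.05 N and height (world z) of gauge_tip above 0.1 m), for 0.1 s.
At the end, for the whole second after the job is handed in: Lever within 0.06 rad of the marked notch. Gauge in the fingers, at rest, pressing each roll with 0.3 to 15 N, rear roll back < 2 mm; handle and blade upright within 0.12 rad, square within 0.14 rad, tip within 8 mm of mid-band and 30 to 62 mm below the roll axes. Arm clear of the crusher (value of joint gap_lever between 0.44 and 0.56 rad and contact force between gauge and the fingers above 3 N and contact force between gauge and tool_block below 0.05 N and contact force between gauge and front_roll between 0.3 and 15 N and contact force between gauge and bearings between 0.3 and 15 N and value of joint rear_roll below 0.002 m and angle between each of gauge_tip, gauge_mid's own z axis and vertical below 0.12 rad and angle between the y axis of gauge and the y axis of mill, either way round below 0.14 rad and y of gauge_tip in the frame of nip between -0.008 and 0.008 m and z of gauge_tip in the frame of nip between -0.062 and -0.03 m and contact force between mill and the arm below 0.2 N and linear speed of gauge below 0.01 m/s); the arm keeps its last pose, push and grip.
It fails at once if the gauge is driven in hard: the rear roll is pushed back by more than 5 mm, or a roll is pressed with more than 40 N (value of joint rear_roll above 0.005 m or contact force between gauge and front_roll above 40 N or contact force between gauge and bearings above 40 N).
It fails at once if the cup or a chocolate piece is pushed by more than 30 mm (distance of any of bark_c, empty_cup, bark_a from where it was at the start of the episode above 0.03 m).
It fails at once if the gauge is dropped or laid on the table (angle between gauge's own z axis and vertical above 0.6 rad).
It also fails if it takes over 51 s, if anything falls off the work surface, if the arm or the gripper's body presses on something with over 40 N, if the wrist force passes 120 N, or if a joint passes its speed limit or range.

## Working session

There is one attempt and no reset: what is moved stays moved. The work goes in short steps, Python scripts to look and compute and a tool call to move; the robot and the scene stay as the last step left them, time stands still between calls to the robot, and variables do not carry over. Pictures are saved under pics/ and viewed, and the job is handed in when it is done.

Besides the shell and the picture viewer there is one more tool, called after "Emit:" as name(argument=value, ...) on one line, values as JSON. servo_tool: Moves the arm, as the interface text tells. Its arguments: {"type":"object","properties":{"rows":{"type":"array","items":{"type":"array","items":{"type":"array","items":{"type":"number"}}}},"newtons":{"type":"number"}},"required":["rows"]}

```bash
ls; mkdir -p pics
cat > h.py <<'E'
import numpy as np, cv2
from workcell import sensors, cams
def grab(n,fn=None):
    f=cams.grab_frame(n)
    if fn: cv2.imwrite('pics/'+fn,f['image'])
    return f
def proj(f,P):
    P=np.atleast_2d(P); W=np.asarray(f['world_to_cam']); c=(W[:3,:3]@P.T).T+W[:3,3]
    K=np.asarray(f['camera_matrix']); q=np.c_[c[:,0],-c[:,1],-c[:,2]]
    u=(K@q.T).T; return u[:,:2]/u[:,2:]
def ray(f,uv):
    W=np.asarray(f['world_to_cam']);K=np.asarray(f['camera_matrix'])
    d=np.linalg.inv(K)@np.array([uv[0],uv[1],1.]); d=np.array([d[0],-d[1],-d[2]])
    R=W[:3,:3]; return -R.T@W[:3,3], R.T@d
def atz(f,uv,z):
    o,d=ray(f,uv); return o+d*(z-o[2])/d[2]
E
python3 - <<'E'
from h import *
s=sensors.get_state()
print({k:np.round(v,3).tolist() for k,v in s.items()})
for n in ('side','top','wrist'):
    f=grab(n,n+'0.png'); o,d=ray(f,(320,240)); print(n,f.keys(),np.round(o,3),np.round(d,3))
    for q in ['mill','lever_knob','gauge_mid','tool_block','empty_cup','bark_a']:
        r=cams.look_for(f,q); print(q,[(np.round(x['box']).tolist(),round(x['p'],2)) for x in r[:3]])
E
```

```text
pics
{'clock': 0.0, 'joint_positions': [-1.301, 0.427, 0.074, 1.607, -0.034, 1.111, -0.067], 'qvel': [0.0, -0.001, -0.0, 0.001, 0.001, -0.0, -0.0], 'joint_efforts': [0.0, -94.982, 3.761, -46.352, 0.019, 0.01, 0.0], 'tcp_pos': [0.275, 0.616, 0.303], 'tcp_rot': [[-0.913, 0.408, -0.0], [0.408, 0.913, -0.001], [-0.0, -0.001, -1.0]], 'force': [0.365, 0.299, -1.323], 'moment': [-0.02, -0.005, -0.007], 'grip_width': 0.085}
side dict_keys(['image', 'camera_matrix', 'world_to_cam', 'shot']) [ 0.934 -0.254  0.895] [-0.462  0.197 -0.865]
mill [([335.0, 226.0, 511.0, 356.0], 0.82)]
lever_knob [([333.0, 236.0, 359.0, 303.0], 0.7)]
gauge_mid [([173.0, 252.0, 197.0, 279.0], 0.85), ([369.0, 232.0, 451.0, 278.0], 0.58)]
tool_block [([237.0, 165.0, 283.0, 209.0], 0.85), ([166.0, 248.0, 249.0, 313.0], 0.68)]
empty_cup [([309.0, 199.0, 346.0, 234.0], 0.63), ([166.0, 248.0, 247.0, 310.0], 0.19)]
bark_a [([274.0, 221.0, 303.0, 247.0], 0.97), ([368.0, 185.0, 396.0, 208.0], 0.57)]
top dict_keys(['image', 'camera_matrix', 'world_to_cam', 'shot']) [ 0.307 -0.095  1.147] [ 0.165 -0.006 -0.986]
mill [([162.0, 107.0, 310.0, 226.0], 0.87)]
lever_knob [([293.0, 162.0, 311.0, 185.0], 0.83)]
gauge_mid [([425.0, 230.0, 446.0, 251.0], 0.84)]
tool_block [([310.0, 318.0, 358.0, 341.0], 0.75)]
empty_cup [([265.0, 262.0, 294.0, 296.0], 0.74), ([211.0, 153.0, 277.0, 200.0], 0.28)]
bark_a [([314.0, 268.0, 330.0, 289.0], 0.87), ([206.0, 270.0, 233.0, 296.0], 0.59)]
wrist dict_keys(['image', 'camera_matrix', 'world_to_cam', 'shot']) [0.199 0.65  0.374] [ 0.311 -0.138 -0.94 ]
mill []
lever_knob []
gauge_mid []
tool_block []
empty_cup []
bark_a []
```

View pics/side0.png

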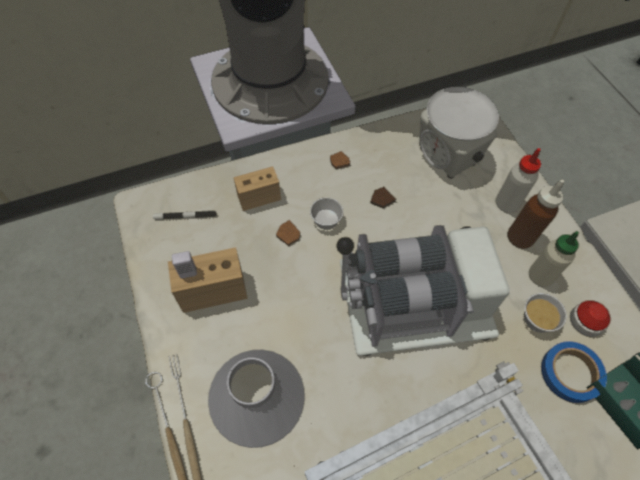

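View pics/top0.png

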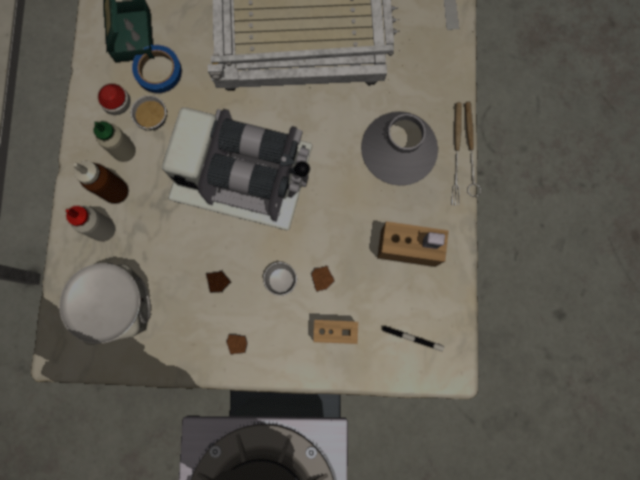

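Run:
```python
import cv2
a=cv2.imread('pics/side0.png')
cv2.imwrite('pics/s0a.png',cv2.resize(a[215:375,320:520],None,fx=4,fy=4,interpolation=cv2.INTER_CUBIC)[:600])
cv2.imwrite('pics/s0b.png',cv2.resize(a[235:325,150:270],None,fx=6,fy=6,interpolation=cv2.INTER_CUBIC))
a=cv2.imread('pics/top0.png')
cv2.imwrite('pics/t0a.png',cv2.resize(a[95:235,150:320],None,fx=4,fy=4,interpolation=cv2.INTER_CUBIC))
cv2.imwrite('pics/t0b.png',cv2.resize(a[205:295,400:500],None,fx=6,fy=6,interpolation=cv2.INTER_CUBIC))
```

```text
(no output)
```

View pics/s0a.png

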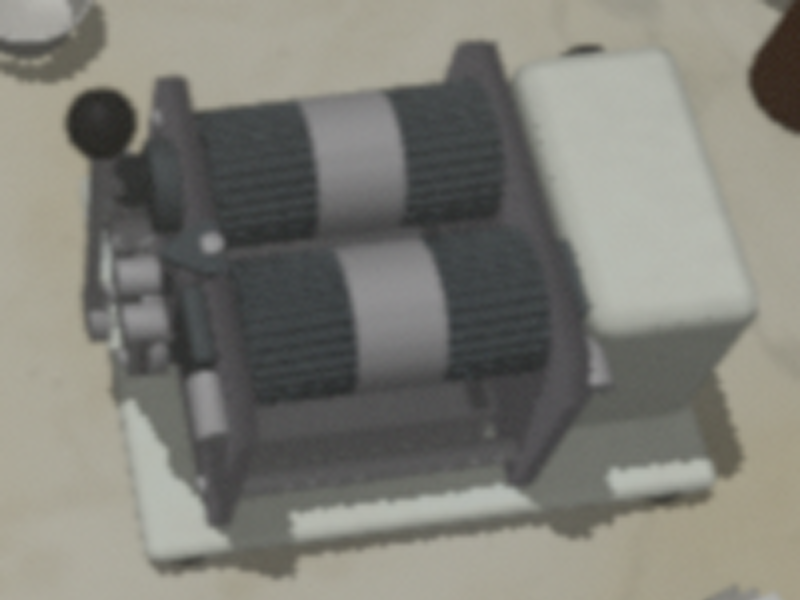

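View pics/s0b.png

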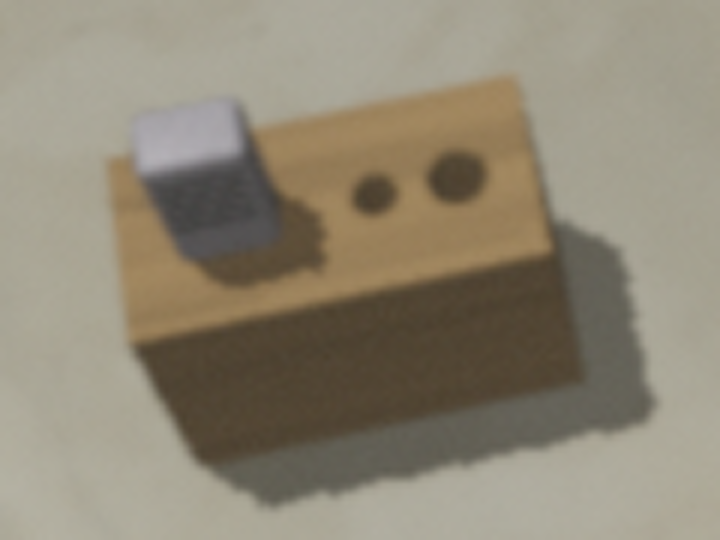

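View pics/t0a.png

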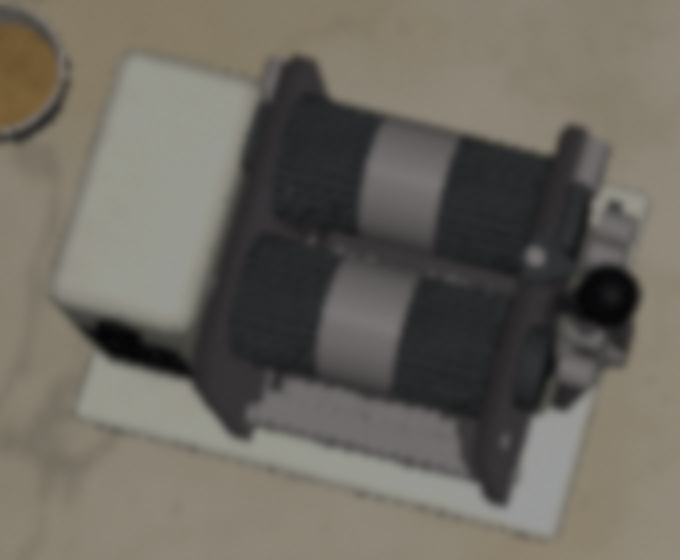

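View pics/t0b.png

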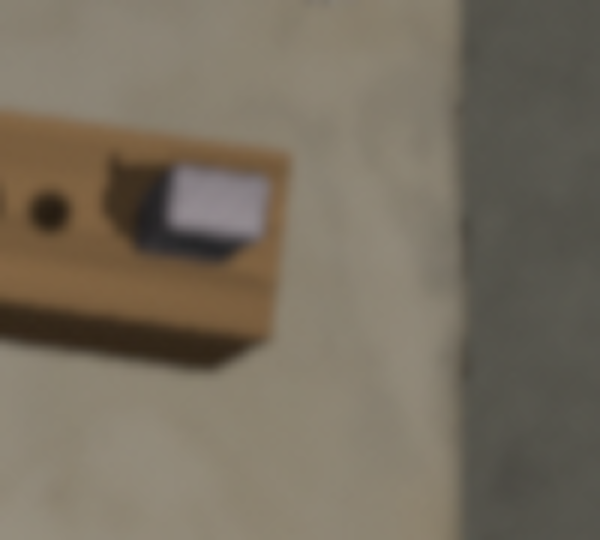

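The top view shows the mill at about (235,165) and turned roughly -14°. The knob is at (302,168), the cup at (280,278), and the tall block with the gauge's light top at about (433,239). The side view agrees: knob at (345,246), gauge at (184,262). The small block near the robot is the decoy. Next I'll fit the mill and block poses from both views.

```bash
cat > fit.py <<'E'
from h import *
from scipy.optimize import least_squares
def T(p): 
    c,s=np.cos(p[2]),np.sin(p[2]); R=np.array([[c,-s,0],[s,c,0],[0,0,1]]); return R,np.array([p[0],p[1],0])
def tangents(f,R,t,ax,az,y,r=.03):
    W=np.asarray(f['world_to_cam']); C=-W[:3,:3].T@W[:3,3]; c=R.T@(C-t)
    d=np.array([c[0]-ax,c[2]-az]); L=np.hypot(*d); a=np.arctan2(d[1],d[0]); b=np.arccos(r/L)
    # front(min x) and rear
    P=[R@np.array([ax+r*np.cos(a+k*b),y,az+r*np.sin(a+k*b)])+t for k in (1,-1)]
    return proj(f,P)
def tri(fs,uvs):
    A=[];b=[]
    for f,uv in zip(fs,uvs):
        o,d=ray(f,uv); d/=np.linalg.norm(d); M=np.eye(3)-d[:,None]*d; A.append(M); b.append(M@o)
    x=np.linalg.solve(sum(A),sum(b)); return x,[np.linalg.norm(proj(f,x)[0]-uv) for f,uv in zip(fs,uvs)]
E
cat > a.py <<'E'
from fit import *
ft=grab('top'); fs=grab('side')
t=lambda u,v:np.array([150+u/4,95+v/4]); s=lambda u,v:np.array([320+u/4,215+v/4])
k,e=tri([ft,fs],[t(607,293),s(101,123)]); print('knob',k.round(4),e)
# (front tangent,+y),(front,-y),(rear,+y),(rear,-y)
obs=[(ft,'F',[t(316,375),t(392,390),t(333,258),t(413,270)]),(ft,'R',[t(358,228),t(436,245),t(380,118),t(458,135)]),
 (fs,'F',[s(386,90),s(302,100),s(406,218),s(318,230)]),(fs,'R',[s(425,238),s(340,250),s(448,370),s(360,385)])]
def res(p):
    R,tt=T(p); o=[]
    for f,w,uv in obs:
        ax=-.034 if w=='F' else -.034+.06+p[3]
        a=tangents(f,R,tt,ax,.115,.018); b=tangents(f,R,tt,ax,.115,-.018)
        pr=np.array([a[0],b[0],a[1],b[1]]); o.append(pr-np.array(uv))
    return np.concatenate(o).ravel()
r=least_squares(res,[.63,.13,-.25,.014],loss='soft_l1',x_scale=[.01,.01,.1,.01]); print(r.x.round(4),r.cost); print(res(r.x).reshape(-1,4,2).round(1).tolist())
R,tt=T(r.x); print('knob in mill',R.T@(k-tt))
# tool block: top corners z=.092, gauge top z=.158+... 
t2=lambda u,v:np.array([400+u/6,205+v/6]); s2=lambda u,v:np.array([150+u/6,235+v/6])
cs=[s2(108,158),s2(518,75),s2(553,253),s2(135,343)]
for c in cs: print('blk side',atz(fs,c,.092).round(4))
for c in [t2(290,155),t2(268,340)]: print('blk top',atz(ft,c,.092).round(4))
# gauge handle top z = .092+.056
for c in [s2(133,120),s2(238,97),s2(245,155),s2(140,175)]: print('g side',atz(fs,c,.148).round(4))
for c in [t2(172,165),t2(272,172),t2(262,240),t2(166,232)]: print('g top',atz(ft,c,.148).round(4))
E
python3 a.py
```

```text
knob [ 0.5882 -0.0667  0.2047] [np.float64(0.6723080792802234), np.float64(0.7575752101783007)]
[ 0.6316  0.042  -0.2314  0.0123] 24.512924921078515
[[[-2.2, -0.1], [-2.6, 0.8], [0.9, -2.2], [-0.4, -0.6]], [[-2.1, 0.8], [-3.2, 1.1], [-0.6, -3.0], [-1.6, -2.7]], [[-1.2, -1.3], [-0.9, -1.2], [-1.3, 1.7], [-0.1, 1.4]], [[-0.7, -0.5], [-0.9, -0.7], [-0.6, 3.2], [-0.3, 2.3]]]
knob in mill [-0.01738809 -0.11578228  0.20467065]
blk side [ 0.4486 -0.3331  0.092 ]
blk side [ 0.4654 -0.2147  0.092 ]
blk side [ 0.5246 -0.2226  0.092 ]
blk side [ 0.5087 -0.3398  0.092 ]
blk top [ 0.5044 -0.3439  0.092 ]
blk top [ 0.4455 -0.3356  0.092 ]
g side [ 0.4735 -0.3186  0.148 ]
g side [ 0.4769 -0.2904  0.148 ]
g side [ 0.495  -0.2931  0.148 ]
g side [ 0.4906 -0.3209  0.148 ]
g top [ 0.4902 -0.2953  0.148 ]
g top [ 0.4886 -0.3252  0.148 ]
g top [ 0.4681 -0.3217  0.148 ]
g top [ 0.47   -0.2932  0.148 ]
```

The knob is at mill x of about -17 mm, so the lever looks to be in the second notch (0.25), and the rear-roll gap fits that. I'll move above the knob and look closer with the wrist camera.

Emit:
servo_tool(rows=[[[1,0,0,-60,0],[1,0,0,-120,5],[1,-45,-40,-120,12],[1,-85,-75,-120,19],[1,-130,-115,-120,26],[1,-175,-155,-120,33],[1,-220,-195,-120,40],[1,-265,-235,-120,47],[1,-310,-275,-120,54],[1,-355,-315,-120,61],[1,-400,-355,-120,68],[1,-445,-395,-120,74],[1,-490,-430,-120,79],[1,-530,-465,-120,79],[1,-564,-496,-120,79],[1,-564,-496,-120,79],[1,-564,-496,-120,79]]])

```text
clock: 3.28
tcp_pos: [0.5879, -0.0661, 0.4238]
tcp_rot: [[0.226, 0.974, -0.0], [0.974, -0.226, 0.0], [0.0, -0.0, -1.0]]
force: [0.1, -0.2, 0.7]
grip_width: 0.0854
```

Run:
```python
from fit import *
s=sensors.get_state(); print(s['clock'],s['tcp_pos'],s['tcp_rot'].tolist() if hasattr(s['tcp_rot'],'tolist') else s['tcp_rot'],np.round(s['joint_positions'],2),s['force'])
f=grab('wrist','w1.png'); fs=grab('side','s1.png')
for q in ['lever_knob','mill','nip','lever_pivot']: print(q,[(np.round(x['box']).tolist(),round(x['p'],2)) for x in cams.look_for(f,q)[:2]])
print(proj(f,[[.5882,-.0667,.2047]]))
a=fs['image']; cv2.imwrite('pics/s1a.png',cv2.resize(a[215:375,320:520],None,fx=4,fy=4,interpolation=cv2.INTER_CUBIC)[:600])
```

```text
3.275 [ 0.58787172 -0.0661423   0.42375387] [[0.2259681320502647, 0.9741346134864688, -0.0003976245488688751], [0.9741346945740696, -0.2259681085298106, 0.00010370411549769297], [1.1171301254392331e-05, -0.00041077369373259114, -0.9999999155700837]] [-0.58  0.24  0.71  1.68 -0.16  1.29 -0.06] [ 0.088854   -0.16566098  0.69383545]
lever_knob [([306.0, 184.0, 335.0, 229.0], 0.66)]
mill [([249.0, 0.0, 436.0, 230.0], 0.85)]
nip []
lever_pivot [([248.0, 0.0, 442.0, 235.0], 0.68)]
[[321.62656493 214.82065422]]
```

View pics/w1.png

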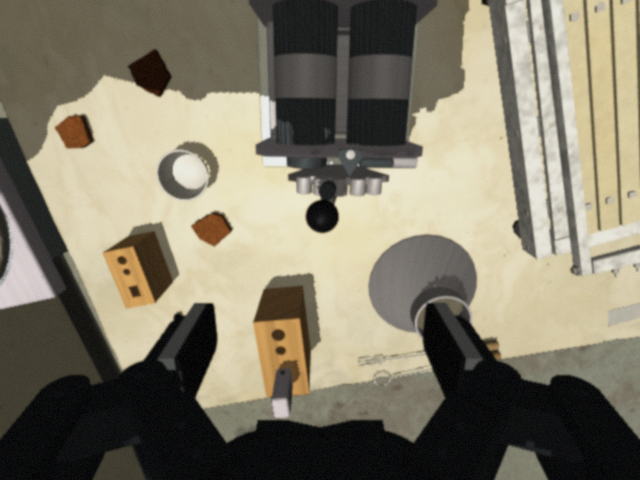

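The wrist view shows the knob at (322,216), where my triangulation predicted (321.6,214.8). The smooth bands are at (306,75) and (381,75), and the pointer ball on the cheek is at (350,156). I'll zoom in on the lever.

Run:
```python
import cv2
a=cv2.imread('pics/w1.png')
cv2.imwrite('pics/w1a.png',cv2.resize(a[125:245,240:440],None,fx=4,fy=4,interpolation=cv2.INTER_CUBIC))
cv2.imwrite('pics/w1b.png',cv2.resize(a[0:150,240:440],None,fx=4,fy=4,interpolation=cv2.INTER_CUBIC))
```

```text
(no output)
```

View pics/w1a.png

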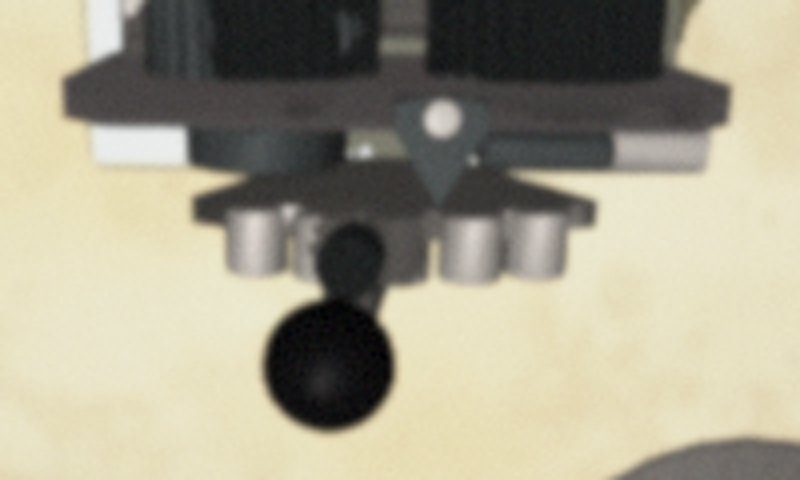

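View pics/w1b.png

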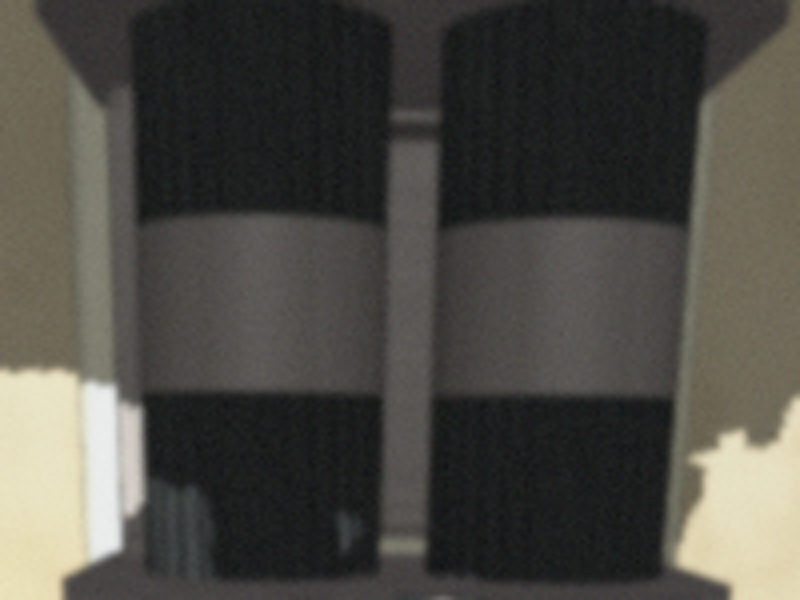

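The lever covers the second of the four pins, so it is at 0.25. It needs one notch back, about +34 mm at the knob, to the third pin under the pointer tip. I'll refine the mill fit with this view.

```bash
cat > b.py <<'E'
from fit import *
ft=grab('top'); fs=grab('side'); fw=grab('wrist')
t=lambda u,v:np.array([150+u/4,95+v/4]); s=lambda u,v:np.array([320+u/4,215+v/4]); w=lambda u,v:np.array([240+u/4,v/4])
k,e=tri([ft,fs,fw],[t(607,293),s(101,123),[322,216.2]]); print('knob',k.round(4),np.round(e,1))
obsw=[(fw,'F',[w(140,220),w(147,395),w(384,220),w(379,395)]),(fw,'R',[w(439,225),w(433,397),w(690,228),w(682,396)])]
obs=[(ft,'F',[t(316,375),t(392,390),t(333,258),t(413,270)]),(ft,'R',[t(358,228),t(436,245),t(380,118),t(458,135)]),
 (fs,'F',[s(386,90),s(302,100),s(406,218),s(318,230)]),(fs,'R',[s(425,238),s(340,250),s(448,370),s(360,385)])]
for nm,ob in (('wrist',obsw),('static',obs),('all',obs+obsw)):
  def res(p):
    R,tt=T(p); o=[]
    for f,w_,uv in ob:
        ax=-.034 if w_=='F' else -.034+.06+.011
        a=tangents(f,R,tt,ax,.115,.018); b=tangents(f,R,tt,ax,.115,-.018)
        o.append(np.array([a[0],b[0],a[1],b[1]])-np.array(uv))
    return np.concatenate(o).ravel()
  r=least_squares(res,[.63,.04,-.25],loss='soft_l1',x_scale=[.01,.01,.1]); print(nm,r.x.round(4),r.cost); 
  R,tt=T(r.x); print('knob in mill',(R.T@(k-tt)).round(4))
print(res(r.x).reshape(-1,4,2).round(1).tolist())
st=sensors.get_state(); tr=np.array(st['tcp_rot']); print('knob-tcp in tool', (tr.T@(k-st['tcp_pos'])*1000).round(1), 'yaw tool y',np.arctan2(tr[1,1],tr[0,1]))
E
python3 b.py
```

```text
knob [ 0.5883 -0.0671  0.2054] [0.6 0.9 0.7]
wrist [ 0.6324  0.0377 -0.2362] 8.920900928314715
knob in mill [-0.0183 -0.1122  0.2054]
static [ 0.6321  0.0419 -0.2297] 24.77879596103456
knob in mill [-0.0179 -0.1161  0.2054]
all [ 0.6323  0.039  -0.2312] 43.46474089117479
knob in mill [-0.0185 -0.1133  0.2054]
[[[-0.5, -0.4], [-0.9, 0.5], [2.6, -2.5], [1.3, -0.9]], [[-0.6, 1.1], [-1.7, 1.4], [0.8, -2.7], [-0.2, -2.4]], [[-2.6, -0.4], [-2.3, -0.3], [-2.7, 2.7], [-1.5, 2.4]], [[-2.3, -0.3], [-2.6, -0.5], [-2.2, 3.4], [-1.9, 2.6]], [[-1.2, 0.2], [-1.6, -2.6], [1.4, 0.8], [1.9, -2.3]], [[-0.9, 0.1], [-0.5, -2.6], [0.6, -1.7], [-0.7, -2.4]]]
knob-tcp in tool [ -0.9   0.6 218.6] yaw tool y -0.22727120536594336
```

Emit:
servo_tool(rows=[[[1,-1,0,50,0],[1,-1,0,100,0],[1,-1,0,140,0],[1,-1,0,160,0],[1,-1,0,160,0],[0.46,-1,0,160,0],[0.46,-1,0,160,0],[0.46,-1,0,160,0],[0.46,-1,0,160,0],[0.46,-1,0,160,0]]], newtons=20)

```text
clock: 4.97
tcp_pos: [0.5877, -0.067, 0.2641]
tcp_rot: [[0.225, 0.974, 0.0], [0.974, -0.225, 0.0], [0.0, 0.0, -1.0]]
force: [0.4, 0.0, -0.8]
grip_width: 0.0396
```

Run:
```python
from h import *
f=grab('wrist','w2.png')
```

```text
(no output)
```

View pics/w2.png

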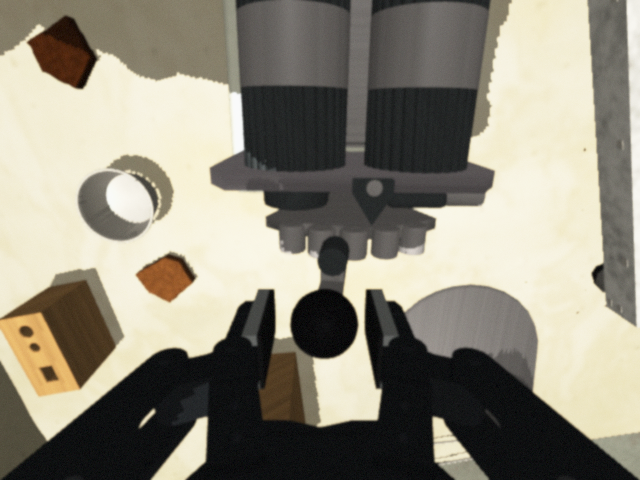

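The knob at (324,323) sits caged between the pads, with clear space on both sides. Pushing it back one notch.

Emit:
servo_tool(rows=[[[0.46,0,6,0,0],[0.46,0,12,0,0],[0.46,0,18,0,0],[0.46,0,24,0,0],[0.46,0,30,0,0],[0.46,0,36,0,0],[0.46,0,39,0,0],[0.46,0,39,0,0],[0.46,0,35,0,0],[0.46,0,35,0,0]]])

```text
clock: 6.28
tcp_pos: [0.6214, -0.0748, 0.2641]
tcp_rot: [[0.225, 0.974, 0.0], [0.974, -0.225, 0.0], [0.0, 0.0, -1.0]]
force: [-0.1, 1.7, -0.1]
grip_width: 0.0392
```

Run:
```python
from h import *
f=grab('wrist','w3.png')
```

```text
(no output)
```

View pics/w3.png

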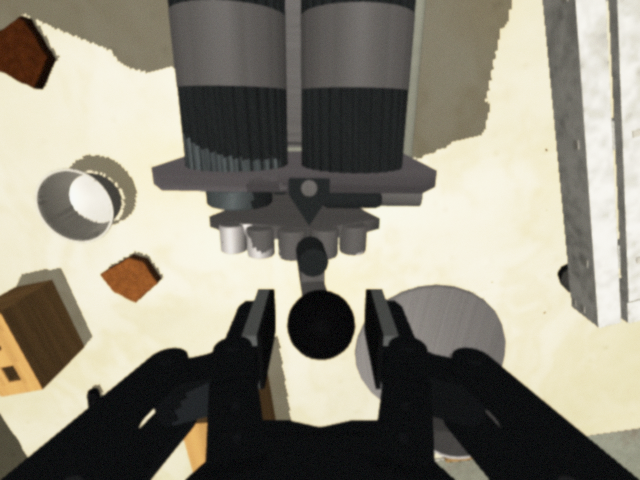

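The lever now covers the third pin under the pointer, and the knob at (320,325) is free of both pads. I'll rise straight up, then move over the rolls to measure the nip.

Emit:
servo_tool(rows=[[[0.46,0,0,0,0],[0.46,0,0,-40,0],[0.46,0,0,-90,0],[0.46,30,0,-140,0],[1,75,-10,-140,0],[1,113,-15,-140,0],[1,113,-15,-140,0],[1,113,-15,-140,0]]])

```text
clock: 7.32
tcp_pos: [0.6323, 0.038, 0.4042]
tcp_rot: [[0.225, 0.974, 0.0], [0.974, -0.225, -0.0], [0.0, 0.0, -1.0]]
force: [0.9, -0.6, 0.2]
grip_width: 0.0853
```

Run:
```python
from h import *
f=grab('wrist','w4.png'); a=f['image']; cv2.imwrite('pics/w4a.png',cv2.resize(a[90:240,220:420],None,fx=4,fy=4,interpolation=cv2.INTER_CUBIC))
st=sensors.get_state();print(st['force'],st['qvel'])
```

```text
[ 0.02571889 -0.86956124  0.63783805] [ 0.00849439 -0.00184656  0.00269613  0.00033805 -0.00153055 -0.00051759
 -0.00184729]
```

View pics/w4.png

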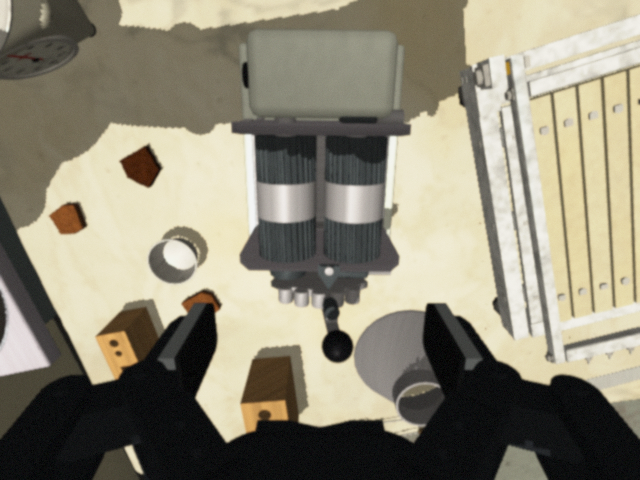

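View pics/w4a.png

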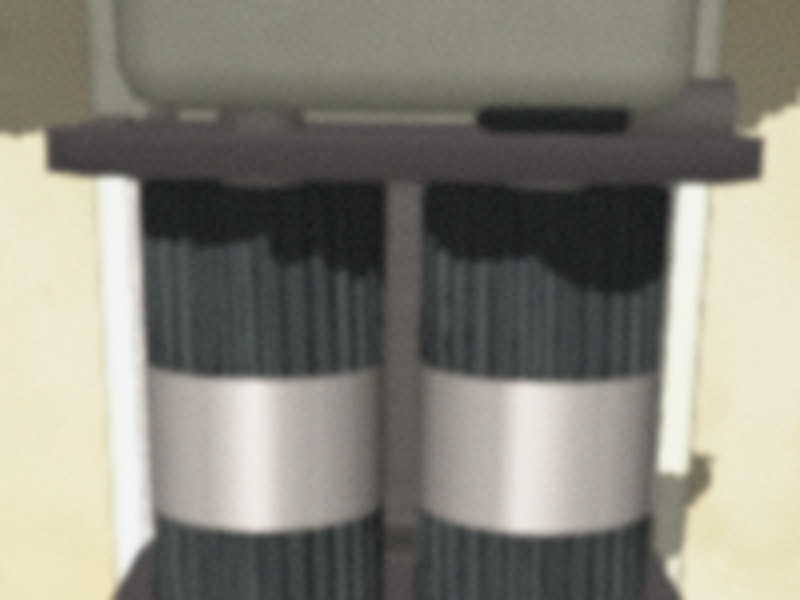

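The lever stands at the third pin, with the knob at (337,347) and the pointer at (329,272). The bands are at (287,201) and (354,202). Refitting the nip and measuring the gauge.

```bash
cat > c.py <<'E'
from fit import *
fw=grab('wrist'); ft=grab('top'); fs=grab('side','s4.png')
w=lambda u,v:np.array([220+u/4,90+v/4])
ob=[(fw,'F',[w(150,370),w(156,523),w(382,370),w(380,525)]),(fw,'R',[w(422,373),w(420,530),w(660,375),w(648,530)])]
def res(p):
    R,tt=T(p); o=[]
    for f,w_,uv in ob:
        ax=-.034 if w_=='F' else .034
        a=tangents(f,R,tt,ax,.115,.018); b=tangents(f,R,tt,ax,.115,-.018)
        o.append(np.array([a[0],b[0],a[1],b[1]])-np.array(uv))
    return np.concatenate(o).ravel()
r=least_squares(res,[.63,.04,-.25],loss='soft_l1',x_scale=[.01,.01,.1]); print(r.x.round(4),r.cost); print(res(r.x).reshape(-1,4,2).round(1).tolist())
R,tt=T(r.x)
for p in ([.632,.0385,-.2312],):
    print(np.abs(res(p)).reshape(-1,2).mean(0), res(p).reshape(-1,2).mean(0))
# knob check: expected value .5
for f,n in ((ft,'top'),(fs,'side'),(fw,'wrist')):
    print(n,[(np.round(x['box']).tolist(),round(x['p'],2)) for x in cams.look_for(f,'lever_knob')[:2]], [proj(f,np.array([.6323,.039,0])+T([0,0,-.2312])[0]@np.array([.137*np.sin(v-.375),-.1133,.07+.137*np.cos(v-.375)])).round(1).tolist() for v in (.25,.5,.75)])
E
python3 c.py
```

```text
[ 0.6308  0.0308 -0.2425] 13.316191095269579
[[[-0.9, 1.9], [-0.9, -1.4], [1.5, 1.7], [1.6, -2.6]], [[-0.6, 1.0], [-0.7, -3.8], [0.2, 2.6], [0.6, -1.4]]]
[1.09971573 7.77876859] [-0.47755787 -7.77876859]
top [([296.0, 140.0, 315.0, 186.0], 0.92)] [[[301.5, 166.9]], [[306.5, 148.4]], [[311.3, 132.3]]]
side [([338.0, 254.0, 359.0, 300.0], 0.92)] [[[344.5, 246.4]], [[348.5, 266.3]], [[352.1, 288.9]]]
wrist [([320.0, 298.0, 347.0, 360.0], 0.79)] [[[300.5, 344.0]], [[339.6, 344.1]], [[376.0, 338.4]]]
```

The lever checks out at 0.5 in all views. The views disagree on the nip's y by several mm, so I'll measure the band edges by ray-cylinder intersection.

```bash
cat > band.py <<'E'
from fit import *
def cyl(f,uv,R,t,ax,az=.115,r=.03):
    o,d=ray(f,uv); o=R.T@(o-t); d=R.T@d
    a=d[0]**2+d[2]**2; b=2*((o[0]-ax)*d[0]+(o[2]-az)*d[2]); c=(o[0]-ax)**2+(o[2]-az)**2-r*r
    D=b*b-4*a*c
    if D<0: return None
    return o+d*(-b-np.sqrt(D))/(2*a)
def measure(f,p,rg=.034):
    R,t=T(p); g=cv2.GaussianBlur(cv2.cvtColor(f['image'],cv2.COLOR_BGR2GRAY).astype(np.float32),(0,0),.7)
    out={}
    for nm,ax in (('F',-.034),('R',rg)):
        E=[]
        for x in np.linspace(-.016,.016,9):   # surface lines
            z=.115+np.sqrt(.03**2-x*x); ys=np.linspace(-.05,.05,201)
            P=np.c_[np.full(201,ax+x),ys,np.full(201,z)]@R.T+t
            uv=proj(f,P).astype(np.float32)
            v=cv2.remap(g,uv[:,:1],uv[:,1:],cv2.INTER_LINEAR).ravel()
            v=np.convolve(v,np.ones(5)/5,'same'); dv=np.gradient(v); dv[:6]=0;dv[-6:]=0
            i=np.argmax(dv); j=np.argmin(dv); E.append((ys[i],ys[j],ax+x))
        E=np.array(E); m=np.median(E,0); out[nm]=(m[:2]*1000).round(1)
        out[nm+'c']=round(1000*np.median((E[:,0]+E[:,1])/2),1)
        out[nm+'s']=np.polyfit(E[:,2],(E[:,0]+E[:,1])/2,1)[0].round(3)
    return out
if __name__=='__main__':
    for n in ('wrist','top','side'):
        f=grab(n); print(n,measure(f,[.632,.038,-.2312]))
E
python3 band.py
```

```text
wrist {'F': array([-19.5,  17. ]), 'Fc': np.float64(-1.3), 'Fs': np.float64(-0.001), 'R': array([-20. ,  16.5]), 'Rc': np.float64(-1.8), 'Rs': np.float64(-0.003)}
top {'F': array([-20.5,  16.5]), 'Fc': np.float64(-2.0), 'Fs': np.float64(-0.014), 'R': array([-21.,  16.]), 'Rc': np.float64(-2.5), 'Rs': np.float64(-0.015)}
side {'F': array([-18. ,  18.5]), 'Fc': np.float64(0.3), 'Fs': np.float64(-0.024), 'R': array([-19.,  18.]), 'Rc': np.float64(-0.3), 'Rs': np.float64(-0.016)}
```

The band centre now agrees across the views within about 2 mm, so the nip is at about (0.632, 0.0366) with yaw about -0.236. Moving over the gauge.

Emit:
servo_tool(rows=[[[1,-40,-7,0,0],[1,-85,-16,0,-1],[1,-130,-25,0,-2],[1,-180,-34,0,-3],[1,-230,-43,0,-4],[1,-280,-53,0,-5],[1,-330,-63,0,-5],[1,-369,-70,0,-5],[1,-369,-70,0,-5],[1,-369,-70,0,-5],[1,-369,-70,0,-5]]])

```text
clock: 9.2
tcp_pos: [0.4816, -0.3043, 0.4039]
tcp_rot: [[0.138, 0.99, 0.0], [0.99, -0.138, 0.001], [0.001, 0.0, -1.0]]
force: [0.0, -0.4, -0.4]
grip_width: 0.0854
```

Run:
```python
from h import *
f=grab('wrist','w5.png'); a=f['image']; cv2.imwrite('pics/w5a.png',cv2.resize(a[140:290,240:400],None,fx=4,fy=4,interpolation=cv2.INTER_CUBIC))
print(cams.look_for(f,'gauge_mid')[:1])
```

```text
[{'box': [313.0, 182.7, 335.4, 223.2], 'p': 0.89}]
```

View pics/w5a.png

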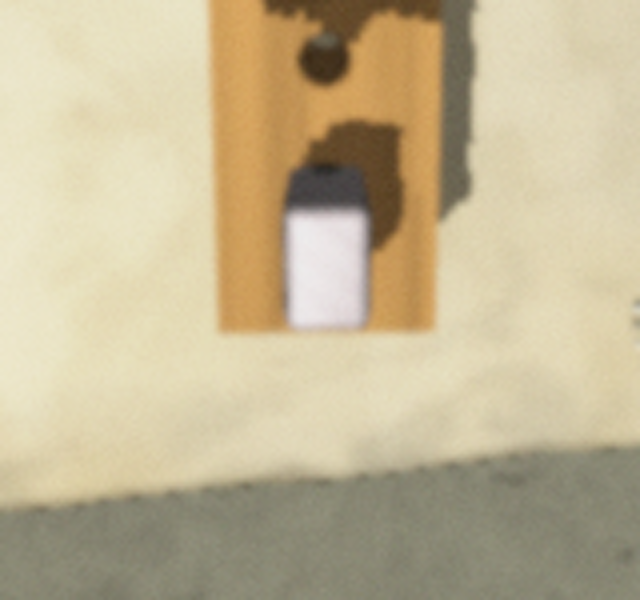

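The gauge's bright top face spans crop (287..368, 210..328), which is about (322,207) in the full image. It sits square in the block's slot.

Run:
```python
from h import *
f=grab('wrist'); st=sensors.get_state(); R=np.array(st['tcp_rot']); p=np.array(st['tcp_pos'])
C=np.array([atz(f,(240+u/4,140+v/4),.148) for u,v in [(287,210),(368,210),(367,328),(288,327)]])
print(C.round(4)); c=C.mean(0); print(c, 'edges',np.linalg.norm(np.diff(C,axis=0),axis=1))
d=(C[1]+C[0]-C[2]-C[3]); print('yaw',np.arctan2(-d[0],d[1]),'tool',np.arctan2(R[1,1],R[0,1]))
print('tool delta',(R.T@(c-p)*1000).round(1))
for u,v in [(220,331),(435,331),(210,0),(443,0)]: print(atz(f,(240+u/4,140+v/4),.092).round(4))
```

```text
[[ 0.4747 -0.293   0.148 ]
 [ 0.4931 -0.2955  0.148 ]
 [ 0.4893 -0.3235  0.148 ]
 [ 0.4709 -0.3207  0.148 ]]
[ 0.48200429 -0.30818683  0.148     ] edges [0.01854738 0.02825201 0.01858195]
yaw -0.13652453648537388 tool -0.13883871875221285
tool delta [ -3.6   1.  256. ]
[ 0.4486 -0.3361  0.092 ]
[ 0.5073 -0.3443  0.092 ]
[ 0.4602 -0.2481  0.092 ]
[ 0.5193 -0.2563  0.092 ]
```

Emit:
servo_tool(rows=[[[1,-3.5,1,50,0],[1,-3.5,1,100,0],[1,-3.5,1,150,0],[1,-3.5,1,195,0],[1,-3.5,1,220,0],[1,-3.5,1,227,0],[1,-3.5,1,227,0],[0.4,-3.5,1,227,0],[0.2,-3.5,1,227,0],[0,-3.5,1,227,0],[0,-3.5,1,227,0],[0,-3.5,1,227,0],[0,-3.5,1,227,0],[0,-3.5,1,227,0]]], newtons=45)

```text
clock: 11.1
tcp_pos: [0.482, -0.3081, 0.1774]
tcp_rot: [[0.139, 0.99, 0.001], [0.99, -0.139, 0.001], [0.001, 0.0, -1.0]]
force: [-2.2, 1.2, 6.8]
grip_width: 0.0197
```

Run:
```python
from h import *
f=grab('wrist','w6.png')
```

```text
(no output)
```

View pics/w6.png

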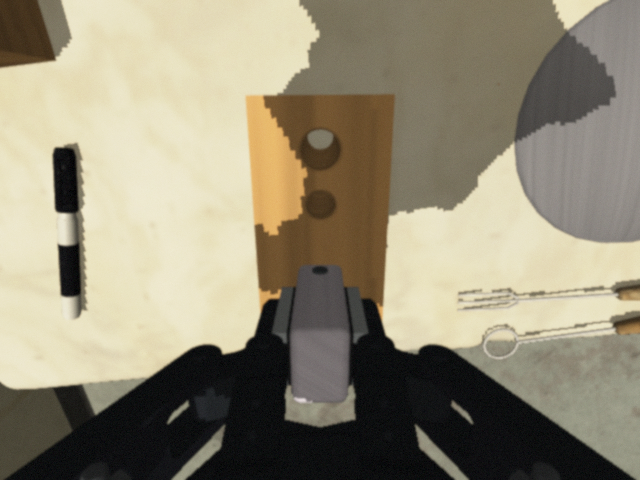

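The 19.7 mm grip width matches the handle, and the pads sit on it squarely. Lifting straight up.

Emit:
servo_tool(rows=[[[0,0,0,-15,0],[0,0,0,-40,0],[0,0,0,-75,0],[0,0,0,-115,0],[0,0,0,-160,0],[0,0,0,-205,0],[0,0,0,-250,0],[0,0,0,-250,0],[0,0,0,-250,0]]])

```text
clock: 12.28
tcp_pos: [0.4815, -0.3081, 0.4272]
tcp_rot: [[0.139, 0.99, 0.0], [0.99, -0.139, 0.001], [0.001, 0.0, -1.0]]
force: [0.0, 1.4, -1.8]
grip_width: 0.0194
```

Run:
```python
from h import *
f=grab('wrist','w7.png'); g=grab('side','s7.png'); st=sensors.get_state(); R=np.array(st['tcp_rot']); p=np.array(st['tcp_pos'])
print(p, st['clock'],np.round(st['joint_positions'],2)); print('delta tool',(R.T@(np.array([.632,.0366,.43])-p)*1000).round(1))
```

```text
[ 0.48149048 -0.30798188  0.42644513] 12.375 [-0.25  0.21  0.85  1.72 -0.16  1.29  0.49]
delta tool [362.1 101.3  -3.2]
```

View pics/w7.png

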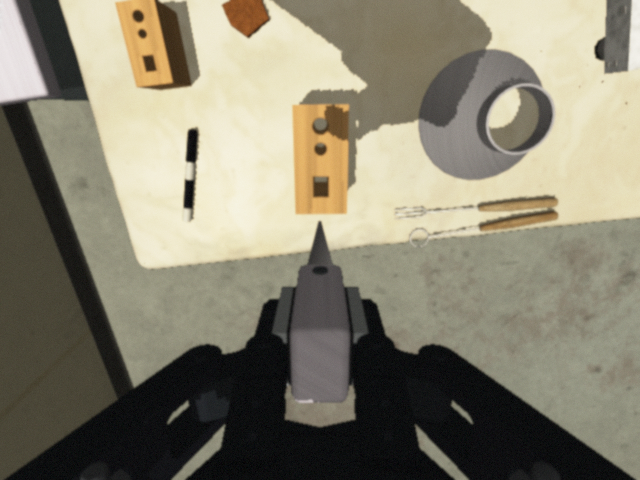

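View pics/s7.png

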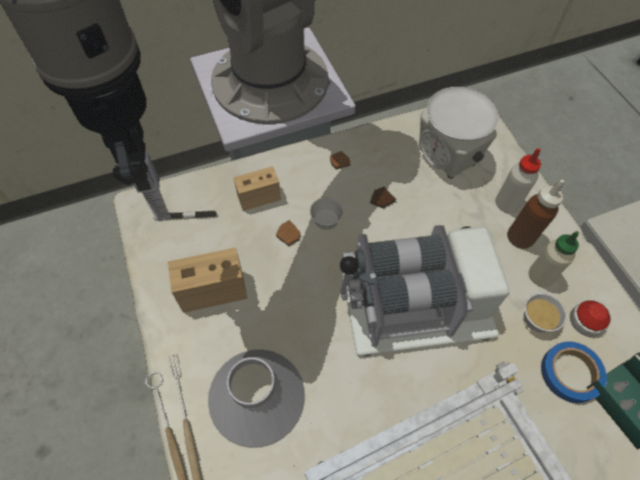

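The slot is empty and the gauge hangs straight in the fingers, with the blade tip at (320,222). Carrying it high to above the nip.

Emit:
servo_tool(rows=[[[0,30,8,-3,0],[0,70,20,-3,1],[0,115,32,-3,2],[0,160,45,-3,3],[0,205,57,-3,4],[0,250,70,-3,5],[0,295,82,-3,5.6],[0,335,94,-3,5.6],[0,357,100,-3,5.6],[0,362,101,-3,5.6],[0,362,101,-3,5.6],[0,362,101,-3,5.6],[0,362,101,-3,5.6]]])

```text
clock: 14.0
tcp_pos: [0.6314, 0.0354, 0.43]
tcp_rot: [[0.236, 0.972, -0.001], [0.972, -0.236, 0.002], [0.001, -0.001, -1.0]]
force: [-0.2, 1.1, -1.8]
grip_width: 0.0194
```

Run:
```python
from band import *
f=grab('wrist','w8.png'); st=sensors.get_state(); R=np.array(st['tcp_rot']); p=np.array(st['tcp_pos'])
print(p, st['clock'],np.arctan2(R[1,1],R[0,1]),st['force']); print(measure(f,[.632,.0366,-.236]))
tip=p+R@np.array([0,0,.1694]); print('tip pred px',proj(f,tip), 'nip',proj(f,[[.632,.0366,.115]]))
for n in ('top','side'): print(measure(grab(n,n+'8.png'),[.632,.0366,-.236]))
```

```text
[0.63147486 0.03567494 0.43000698] 14.05 -0.23779615851426517 [-0.1357299  -0.1674182  -1.72736437]
{'F': array([-18.5,  18.5]), 'Fc': np.float64(0.0), 'Fs': np.float64(0.017), 'R': array([-18.5,  18. ]), 'Rc': np.float64(0.0), 'Rs': np.float64(0.006)}
tip pred px [[321.17138376 233.34341373]] nip [[321.23571736 189.12066333]]
{'F': array([-19. ,  17.5]), 'Fc': np.float64(-0.8), 'Fs': np.float64(-0.015), 'R': array([-19.5,  18. ]), 'Rc': np.float64(-0.5), 'Rs': np.float64(0.184)}
{'F': array([-17.,  20.]), 'Fc': np.float64(1.5), 'Fs': np.float64(-0.014), 'R': array([-17. ,  19.5]), 'Rc': np.float64(1.3), 'Rs': np.float64(-0.014)}
```

View pics/w8.png

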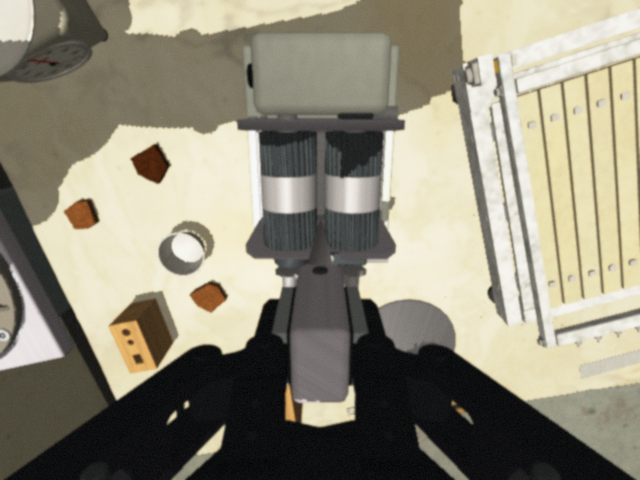

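The band centre is at 0 ± 1 mm in the fit, and the blade tip lines up with the gap near column 320. Lowering the tip to just above the rolls and checking.

Emit:
servo_tool(rows=[[[0,1,0,30,0],[0,1,0,65,0],[0,1,0,95,0],[0,1,0,108,0],[0,1,0,108,0],[0,1,0,108,0],[0,1,0,108,0]]])

```text
clock: 15.02
tcp_pos: [0.6321, 0.0372, 0.323]
tcp_rot: [[0.235, 0.972, 0.001], [0.972, -0.235, 0.002], [0.002, 0.0, -1.0]]
force: [-0.5, -0.0, -1.9]
grip_width: 0.0195
```

Run:
```python
from band import *
f=grab('wrist','w9.png'); st=sensors.get_state(); R=np.array(st['tcp_rot']); p=np.array(st['tcp_pos'])
print(p, st['clock'],np.arctan2(R[1,1],R[0,1]),st['force']); print(measure(f,[.632,.0366,-.236]))
print('tip',proj(f,p+R@np.array([0,0,.1694])),'nip',proj(f,[[.632,.0366,.115]]))
a=f['image'];cv2.imwrite('pics/w9a.png',cv2.resize(a[120:280,230:410],None,fx=4,fy=3.7,interpolation=cv2.INTER_CUBIC))
g=grab('side'); a=g['image'];cv2.imwrite('pics/s9a.png',cv2.resize(a[195:345,320:520],None,fx=4,fy=4,interpolation=cv2.INTER_CUBIC))
```

```text
[0.63202093 0.03721692 0.32280666] 15.075 -0.237229042851714 [-0.21193004 -0.92546494 -2.24523398]
{'F': array([-18. ,  18.5]), 'Fc': np.float64(0.3), 'Fs': np.float64(0.007), 'R': array([-18.5,  15.5]), 'Rc': np.float64(-1.5), 'Rs': np.float64(0.191)}
tip [[321.05570227 233.61425246]] nip [[321.03694365 219.25879925]]
```

View pics/w9a.png

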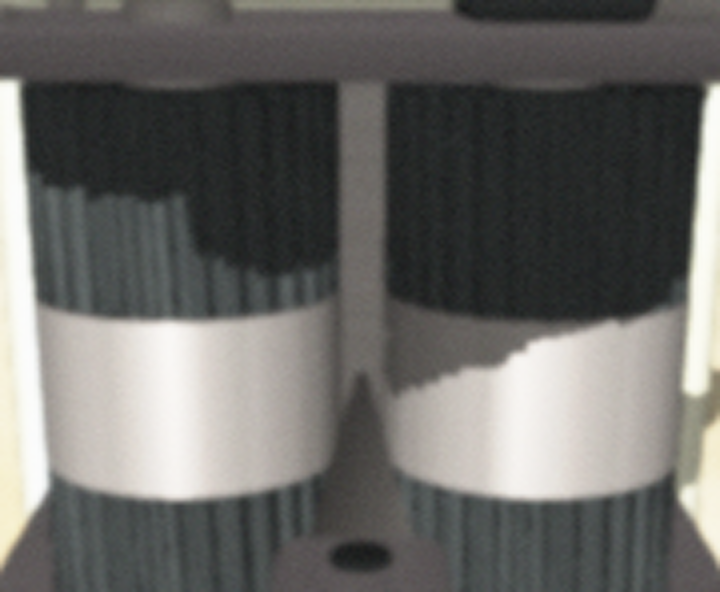

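View pics/s9a.png

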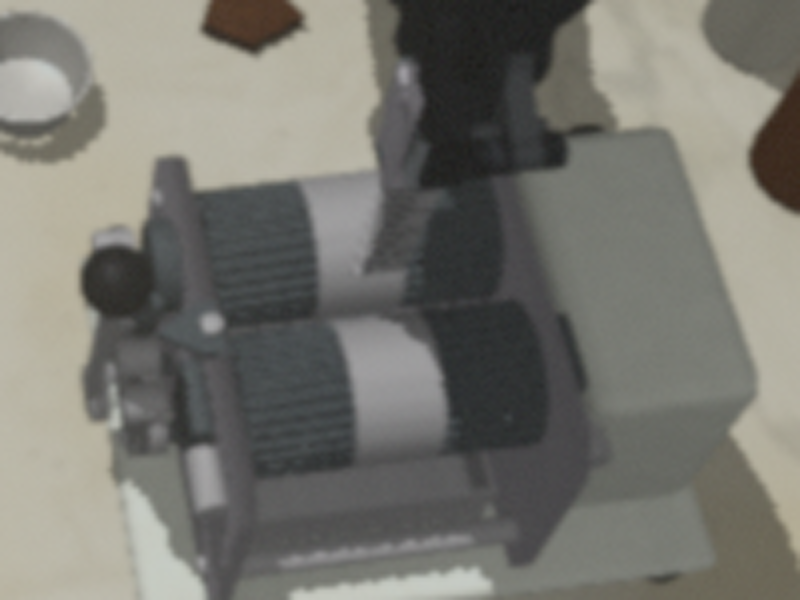

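The blade tip at crop (362,372) is centred on the gap (columns 338–386), and the y edge is where predicted. Lowering into the gap and watching the force.

Emit:
servo_tool(rows=[[[0,-0.5,0,15,0],[0,-0.5,0,30,0],[0,-0.5,0,45,0],[0,-0.5,0,57,0],[0,-0.5,0,66,0],[0,-0.5,0,70,0],[0,-0.5,0,70,0],[0,-0.5,0,70,0],[0,-0.5,0,70,0]]])

```text
clock: 16.25
tcp_pos: [0.632, 0.0369, 0.253]
tcp_rot: [[0.235, 0.972, 0.001], [0.972, -0.235, 0.002], [0.002, 0.0, -1.0]]
force: [0.9, -0.9, -2.2]
grip_width: 0.0196
```

Run:
```python
from h import *
for i in range(4):
    f=grab('wrist','w10.png'); st=sensors.get_state(); print(np.round(st['tcp_pos'],4),np.round(st['force'],2),np.round(st['moment'],2))
```

```text
[0.6319 0.0369 0.2529] [-0.4   0.21 -1.6 ] [-0.02 -0.01 -0.02]
[0.6319 0.0369 0.2528] [ 0.1   0.18 -1.55] [-0.03 -0.05  0.06]
[0.6318 0.0369 0.2528] [-0.55 -0.17 -2.96] [-0.03  0.04 -0.04]
[0.6318 0.0369 0.2528] [ 0.34  0.07 -1.99] [-0.02 -0.   -0.02]
```

View pics/w10.png

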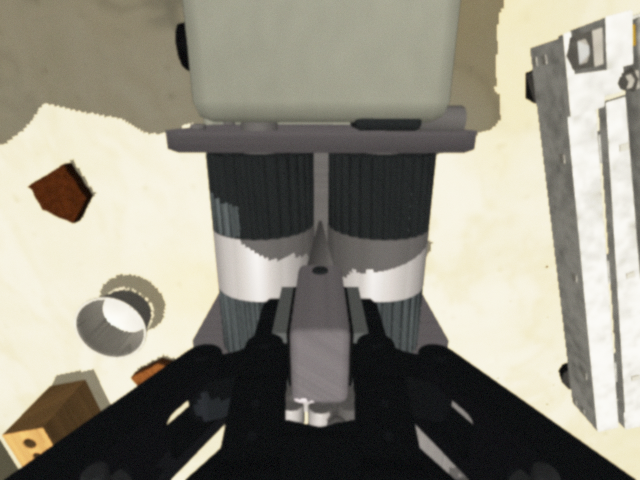

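The blade is in the gap and the force is still free, with the weight reading -2 N and noise of about 0.6 N. Lowering in small steps.

Emit:
servo_tool(rows=[[[0,0,0,2,0],[0,0,0,4,0],[0,0,0,6,0],[0,0,0,8,0],[0,0,0,8,0],[0,0,0,8,0]]])

```text
clock: 17.2
tcp_pos: [0.6319, 0.0369, 0.2448]
tcp_rot: [[0.235, 0.972, 0.0], [0.972, -0.235, 0.002], [0.002, -0.0, -1.0]]
force: [-0.2, 0.5, -1.7]
grip_width: 0.0194
```

```bash
cat > fr.py <<'E'
from h import *
L=[]
for i in range(6):
    f=grab('wrist','w11.png'); st=sensors.get_state(); L.append(np.r_[st['force'],st['moment']])
L=np.array(L); print(np.round(st['tcp_pos'],4),'mean',L.mean(0).round(2),'sd',L.std(0).round(2),st['clock'],st['grip_width'])
E
python3 fr.py
```

```text
[0.6318 0.0369 0.2448] mean [-0.28 -0.2  -1.59 -0.01 -0.   -0.  ] sd [0.58 0.26 0.25 0.03 0.03 0.02] 17.5 0.019652862597292514
```

Emit:
servo_tool(rows=[[[0,0,0,1,0],[0,0,0,2,0],[0,0,0,3,0],[0,0,0,3,0],[0,0,0,3,0]]])

```text
clock: 18.12
tcp_pos: [0.6319, 0.0369, 0.2419]
tcp_rot: [[0.235, 0.972, 0.001], [0.972, -0.235, 0.002], [0.002, 0.0, -1.0]]
force: [0.2, 1.0, 1.2]
grip_width: 0.0186
```

```bash
python3 fr.py
```

```text
[0.6319 0.0369 0.2419] mean [ 0.3   0.03  2.11  0.   -0.04 -0.  ] sd [0.23 0.44 0.47 0.04 0.04 0.02] 18.425 0.019627963630301472
```

Contact: the vertical force rose by about 3.7 N with no sideways load, so both rolls are carrying. Going 1 mm deeper for margin, then checking.

Emit:
servo_tool(rows=[[[0,0,0,0.5,0],[0,0,0,1,0],[0,0,0,1,0],[0,0,0,1,0],[0,0,0,1,0],[0,0,0,1,0]]])

```text
clock: 19.18
tcp_pos: [0.6319, 0.037, 0.2408]
tcp_rot: [[0.235, 0.972, 0.001], [0.972, -0.235, 0.002], [0.002, 0.0, -1.0]]
force: [0.9, 0.2, 2.4]
grip_width: 0.0197
```

```bash
python3 fr.py
python3 - <<'E'
from band import *
st=sensors.get_state(); R=np.array(st['tcp_rot']); p=np.array(st['tcp_pos'])
Rm,t=T([.632,.0366,-.236]); print('tip in nip frame',(Rm.T@(p+R@[0,0,.1694]-t)-[0,0,.115]).round(4),np.round(st['qvel'],4))
f=grab('wrist'); print(measure(f,[.632,.0366,-.236]))
for n in ('side','top'):
    g=grab(n); print(n,[(np.round(x['box']).tolist(),round(x['p'],2)) for x in cams.look_for(g,'lever_knob')[:1]])
    a=g['image']
    if n=='side': cv2.imwrite('pics/s12a.png',cv2.resize(a[195:345,320:520],None,fx=4,fy=4,interpolation=cv2.INTER_CUBIC))
E
```

```text
[0.6319 0.037  0.2409] mean [ 0.17 -0.26  1.96 -0.01 -0.05 -0.02] sd [0.45 0.36 0.34 0.02 0.03 0.02] 19.475 0.019321735676566976
tip in nip frame [-0.0002  0.0007 -0.0435] [ 0.0003 -0.0001  0.0012 -0.0002  0.0001 -0.0005 -0.0007]
{'F': array([-18. ,   7.5]), 'Fc': np.float64(-2.8), 'Fs': np.float64(-0.016), 'R': array([-18.,   0.]), 'Rc': np.float64(-8.5), 'Rs': np.float64(0.033)}
side [([340.0, 255.0, 358.0, 299.0], 0.93)]
top [([298.0, 140.0, 317.0, 185.0], 0.8)]
```

View pics/w11.png

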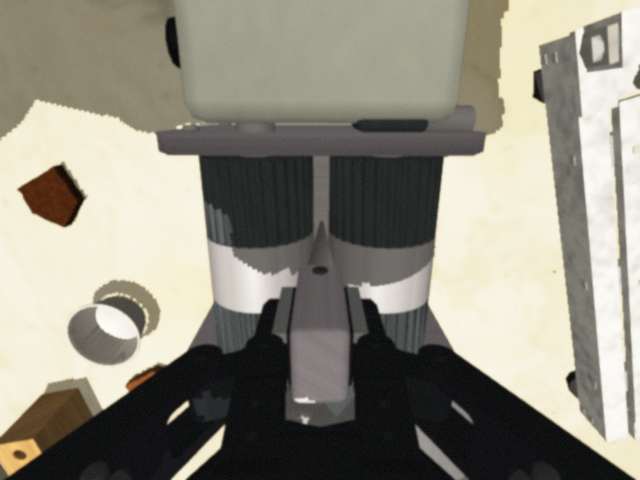

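View pics/s12a.png

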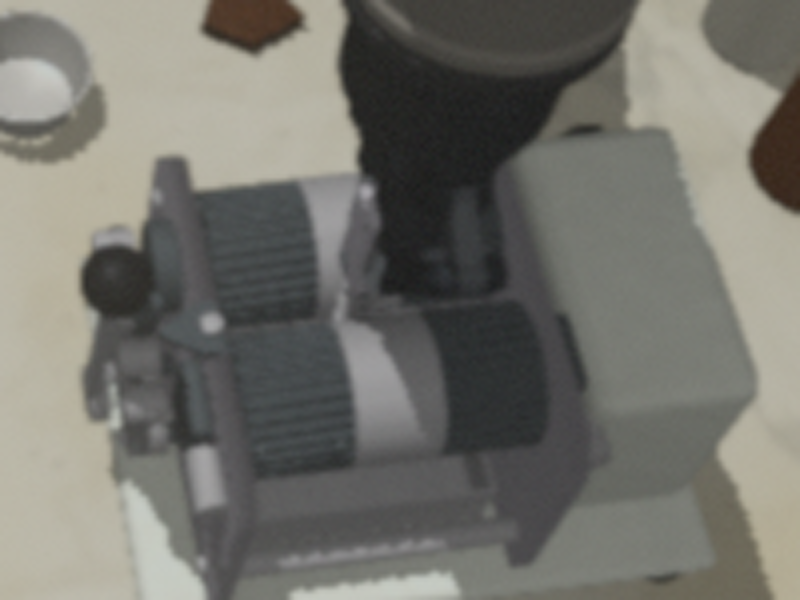

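The gauge stands upright in the gap on the band. The lever knob is unmoved and the forces are steady. Handing in.

```bash
python3 -c "
from workcell import sign_off
print(sign_off())"
```

```text
the job is handed in; nothing more can be done
None
```

I pushed the gap lever back one notch, from the second to the marked third. I then lifted the gauge out of its block and lowered it between the rolls, and handed in at about 20 s, still holding it by the handle.

**Lever:** in the last side and top views the knob was where the 0.50 notch puts it, and nothing was touching it.

**Gauge position:** by the arm's pose the tip was 0.7 mm from mid-band and 43.5 mm below the roll axes. Its yaw was within about 0.01 rad of the mill.

**Gauge load:** the vertical force rose by about 3.6 N on contact and stayed steady, with almost no sideways load. I worked out a rear-roll push-back of about 0.4 mm. I could not measure that, or the force on each roll, directly.

**Bystanders:** in the last pictures the cup and the one chocolate piece fully in view looked unmoved. I did not measure any of them.

**Checks that disagreed:**
- My first hand-picked fits of the mill put the nip's y up to 11 mm apart. I replaced them with band-edge measurements, which agreed to about 2 mm across the three cameras.
- The last wrist-camera band check was spoiled by shadow and by the gauge covering the band, so I did not use it.

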